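Offer up the punch's offset lever

TASK

Make the binding punch ready for its lever: press the red mushroom stop button fully down and let it spring back, then turn the black knob clockwise all the way to its end stop. Then pick up the offset lever by its balance point (the orange band) and finish holding it there, level and still, about 5 cm above the punch's spindle tip and clear of the punch, with the hub over the spindle and the handle over the rubber rest; do not put it down or let go. Leave the other things on the desk where they are.

Things in the scene. Friction and masses are not known exactly. Their poses are not given: they have to be found in the camera images.
- punch: the binding punch: low grey housing fixed to the desk, 320 mm (its x) by 240 mm (its y), flat top 60 mm above the desk; origin at the centre of its underside. On its dark strip are the spindle (x +95, y -55 mm) and the lever rest (x -95, y -55 mm); on its white strip the red stop button (x -45, y +60 mm) and the black knob (x +75, y +60 mm)
- spindle_tip (a point): centre of the top of the punch's upright steel spindle, a pin 18 mm in diameter that rises 45 mm out of the housing's top (tip 105 mm above the desk); axes as the punch's
- rest_top (a point): centre of the black rubber pad (top 76 mm above the desk) between two blue cheeks (tops 90 mm above the desk) on the punch's dark strip: the rest where the lever's handle will lie; 190 mm from the spindle, towards the punch's -x
- stop_top (a point): centre of the top of the red mushroom stop button on its yellow plate; head 42 mm in diameter, top 98 mm above the desk when out; pushed straight down, it springs back when let go
- stop (a joint): travel of the stop button in m: 0 out, 0.006 fully down; a push of 5 N takes it fully down
- selector_grip (a point): on the axis of the black knob, 97 mm above the desk, at the height to grip its bar. The bar is 42 mm long, 14 mm wide, its top 104 mm above the desk, on a 44 mm disc; the bar lies along this point's x axis and its white mark is on the -x end
- selector (a joint): turn of the knob in rad, growing clockwise seen from above; at 0 its bar lies along the punch's x; at 1.4 it meets its end stop (the service position). Light friction (about 0.05 N m) keeps it where it is left
- lever_balance (a point): balance point of the offset lever (about 0.5 kg): middle of its arm, under an orange band 18 mm wide. The lever stands like a bridge on hub and handle, both 44 mm tall; the arm (18 mm wide, 16 mm tall, 30 mm from underside to its middle) joins them. x runs along the arm to the hub, z up. The hub's axis is 60 mm away towards +x, the handle's 130 mm towards -x
- lever_hub (a point): centre of the underside of the lever's steel hub, an upright tube 48 mm in outer diameter with a 28 mm bore, 44 mm tall; axes as lever_balance
- lever_handle (a point): centre of the underside of the lever's black handle, an upright round grip 32 mm in diameter, 44 mm tall; axes as lever_balance
- screwdriver: bystander: a loose screwdriver, 180 mm long, lying on the desk between the punch and the lever; origin near its middle
- mug: bystander: a blue mug, 80 mm wide, 95 mm tall; origin at the centre of its underside
- pen_pot: bystander: a black pen pot, 72 mm wide, 100 mm tall with pens up to 150 mm; origin at the centre of its underside
- stapler: bystander: a red stapler, 150 mm long, about 60 mm tall; origin at the centre of its underside
- tape_dispenser: bystander: a black tape dispenser, 140 mm long, 90 mm tall; origin at the centre of its underside
- glue: bystander: a green bottle, 60 mm wide, 150 mm tall; origin at the centre of its underside
- clip_tin: bystander: a small yellow round tin, 44 mm wide, 45 mm tall; origin at the centre of its underside
There are look-alikes about, which are no part of the job. There is more than one size of the part that bears lever_balance; the job needs the largest.

How it is judged:
On the way, in this order (a step that is already met when the one before it is completed fails the run):
1. the stop button is pressed fully down (value of joint stop above 0.005 m), for 0.05 s.
2. the stop button has sprung back and the knob is turned clockwise to its end stop (value of joint stop below 0.002 m and value of joint selector above 1.28 rad), for 0.1 s.
3. the lever is lifted clear of the desk, gripped at its balance point (contact force between the fingers and lever above 2 N and x of the grasp point in the frame of lever_balance between -0.025 and 0.025 m and height (world z) of lever_balance above 0.08 m), for 0.2 s.
At the end, for the whole second after the job is handed in: Fingers hold the lever within 25 mm of its balance point along the arm; it is level within 0.12 rad and still, not touching the punch; hub within 20 mm of the spindle's axis, handle within 30 mm of the rest's; hub's underside 15 to 90 mm above the spindle tip; knob above 1.25 rad; button out (contact force between the fingers and lever above 2 N and x of the grasp point in the frame of lever_balance between -0.025 and 0.025 m and horizontal distance between lever_hub and spindle_tip below 0.02 m and horizontal distance between lever_handle and rest_top below 0.03 m and z of lever_hub in the frame of spindle_tip between 0.015 and 0.09 m and angle between lever_balance's own z axis and vertical below 0.12 rad and contact force between lever and punch below 0.05 N and linear speed of lever below 0.03 m/s and angular speed of lever below 0.2 rad/s and value of joint selector above 1.25 rad and value of joint stop below 0.002 m); the arm keeps its last pose, push and grip.
It fails at once if a bystander is moved more than 30 mm (distance of any of screwdriver, mug, pen_pot, stapler, tape_dispenser, glue, clip_tin from where it was at the start of the episode above 0.03 m).
It also fails if it takes over 61 s, if anything falls off the work surface, if the arm or the gripper's body presses on something with over 40 N, if the wrist force passes 120 N, or if a joint passes its speed limit or range.

ROBOT

A 6-joint arm with a two-finger parallel gripper is mounted at the origin on the work surface. World frame = base frame: x ahead of the robot, y to its left, z up, the work surface at z = 0. Lengths are in m, angles in rad, forces in N, time in s.
With the tool pointing down it reaches from about 0.25 to 0.725 m from the base axis. Payload 4 kg.
Tool frame: the origin (TCP) lies where the fingers leave the gripper's body, on its centre line; the fingertips stand 73 mm ahead of it and the grasp point (between the pads) lies 54 mm ahead of it (bot.tip_reach is the z of the fingertips in the tool frame, in m); z points along the fingers, x is the direction in which the jaws open and shut, and the axes are right-handed (so a half turn about z gives the same grasp; the last joint's range is limited). The gripper opens to 85 mm and grips with 20 to 120 N. Pads are 22 mm wide; open, the fingers measure 114 mm over their backs; the gripper's body (76 mm by 85 mm) begins 54 mm behind the grasp point. The pads swing forward as they close: fully open they stand 13 mm farther back than shut.
Start: joints at [-1.33, 0.241, 0.005, 1.335, 0, 1.571], TCP at [0.119, -0.486, 0.304] pointing down, gripper open.
Joint ranges: [-2.72, 2.72], [-1.05, 1.87], [-1.09, 1.28], [-1.99, 2.15], [-1.42, 1.44], [-3.14, 3.14]. Speed limits (rad/s): [2.79, 2.79, 3.14, 3.14, 3.14, 3.14].

INTERFACE

Orientations are given as a unit quaternion [x, y, z, w].
In Python, from workcell import bot, vision, job_done gives the robot as it stands.
- The arm moves only by the tool drive_tool, never from a script. Its argument "steps" is one flat list of numbers, 7 for each row, row after row: the shift along the tool's x, y, z in m, then the turn, a rotation vector about the tool's x, y, z in degrees, then the closure, from -1 (fully open) to 1 (shut). A call has 1 to 8 rows; each row shifts and turns the commanded pose from where the row before left it, along the tool's axes as they then stand; what a row does not reach is not made up. A row lasts 1/12 s, in which the tool goes at most 41.7 mm and 7.16 degrees, less where a joint would pass 70% of its speed; a pose out of reach is approached as far as the arm can. A call is refused whole if a number of a shift passes 0.0417 or a number of a turn 7.16, either way. A call with a gripper value outside its range is refused whole. The fingers move at their own pace and stop on an object; the grip force is fixed at half the most. Time passes only in rows, so rows that do not move let the fingers close. It gives the time, the measured TCP pose, the force and the opening at its end, in the units of the state.
- bot.get_obs(): the state, without advancing time (a new reading comes with each control period).
- vision.camera(name): name is "scene" or "top" or "wrist"; returns (picture, depth): 420x560x3 uint8, red, green, blue; 420x560 float32, m along the optical axis (not along the pixel's ray), 0 where there is no reading.
- vision.camera_model(name): a dict with "mtx" (3x3 intrinsics, pixels), "rvec" (rotation vector, rad) and "tvec" (3), from world to camera coordinates, as OpenCV has them. Camera axes: x right, y down, z forward; pixel columns grow to the right and rows downward; lengths in m; the calibration is good to about 2 mm. A picture is of the moment at which its call begins: read the wrist's pose just before it. camera_model takes no time and is no camera call; for the wrist camera it gives the pose at the moment of the call.
- job_done(): hands the job in, once; it reports no verdict.
The state is a dict: "clock": time; "joint_pos": joint angles; "joint_vel": joint speeds; "tau": joint torques, N m; "eef_pos": TCP position; "tool_rot": TCP orientation; "ft_force": force on the tool from outside, world axes, zero at the start; "ft_torque": the same for the moment, N m; "grip_width": finger opening in m.
Only numpy, scipy, OpenCV 4.12 (cv2) and the standard library are available. Lean on these libraries where they do the work, as an engineer would, in place of code of your own. Each camera call takes 0.05 s, during which the arm holds its last target.

## Working session

There is one attempt and no reset: what is moved stays moved. The work goes in short steps, Python scripts to look and compute and a tool call to move; the robot and the scene stay as the last step left them, time stands still between calls to the robot, and variables do not carry over. Pictures are saved under pics/ and viewed, and the job is handed in when it is done.

Besides the shell and the picture viewer there is one more tool, called as name(argument=value, ...), one argument or row to a line, values as JSON. drive_tool: Moves the arm, as the interface text tells. Its arguments: {"type":"object","properties":{"steps":{"type":"array"}},"required":["steps"]}

```bash
mkdir -p pics; ls; cat > h.py <<'E'
import numpy as np,cv2
from workcell import bot,vision,job_done
def grab(n,fn=None):
    m=vision.camera_model(n); p,d=vision.camera(n)
    if fn: cv2.imwrite('pics/'+fn,p[:,:,::-1])
    np.savez('pics/'+n+'.npz',p=p,d=d,mtx=m['mtx'],rvec=np.ravel(m['rvec']),tvec=np.ravel(m['tvec']))
    return p,d,m
def cloud(n):
    z=np.load('pics/'+n+'.npz');d=z['d'];K=z['mtx'];R=cv2.Rodrigues(z['rvec'])[0];t=z['tvec']
    v,u=np.mgrid[:d.shape[0],:d.shape[1]]
    c=np.stack([(u-K[0,2])/K[0,0]*d,(v-K[1,2])/K[1,1]*d,d],-1)
    return z['p'],(c-t)@R,d
E
python3 - <<'E'
from h import *
grab('top','top0.png');grab('scene','scene0.png')
print(bot.get_obs())
for n in('top','scene','wrist'):
  print(n,vision.camera_model(n))
E
```

```text
pics
{'clock': 0.1, 'joint_pos': array([-1.33005289e+00,  2.41332961e-01,  3.83413474e-03,  1.33521720e+00,
       -3.62219833e-06,  1.57081576e+00]), 'joint_vel': array([ 0.00270031, -0.0030298 ,  0.00234315, -0.00015901,  0.00132988,
        0.00154774]), 'tau': array([ 7.97664279e-05, -3.73138618e+01,  2.53009987e+01,  1.08754853e-02,
       -1.21332632e-04,  5.56230475e-06]), 'eef_pos': array([ 0.11910533, -0.48514811,  0.30309473]), 'tool_rot': array([ 7.86894109e-01, -6.17087303e-01, -7.56428001e-04, -5.90870313e-04]), 'ft_force': array([-0.54368638,  0.50169857, -0.27037943]), 'ft_torque': array([ 0.02071359, -0.03516248,  0.0002985 ]), 'grip_width': 0.08542838658969307}
top {'mtx': array([[489.05695054,   0.        , 283.15063381],
       [  0.        , 489.05695054, 210.52869795],
       [  0.        ,   0.        ,   1.        ]]), 'rvec': array([ 2.11603279, -2.12921422,  0.22846505]), 'tvec': array([-0.00354159,  0.60317848,  1.43582466])}
scene {'mtx': array([[463.34196987,   0.        , 278.52578387],
       [  0.        , 463.34196987, 210.00753588],
       [  0.        ,   0.        ,   1.        ]]), 'rvec': array([ 0.90811784,  2.57730584, -1.00378652]), 'tvec': array([ 0.44848158, -0.21043637,  2.11757363])}
wrist {'mtx': array([[312.58658367,   0.        , 276.45195748],
       [  0.        , 312.58658367, 202.94041793],
       [  0.        ,   0.        ,   1.        ]]), 'rvec': array([-2.26206441,  1.77247234,  0.29161924]), 'tvec': array([-0.49853366, -0.04190997,  0.38153553])}
```

View pics/top0.png

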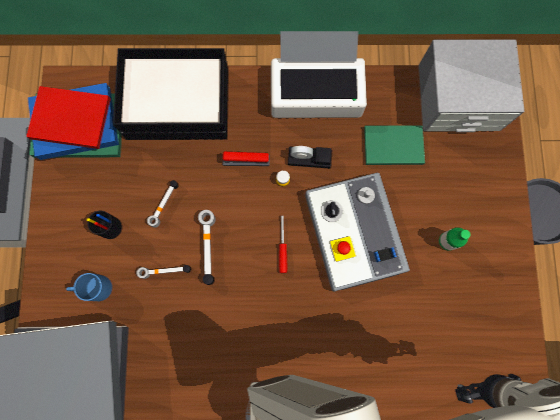

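View pics/scene0.png

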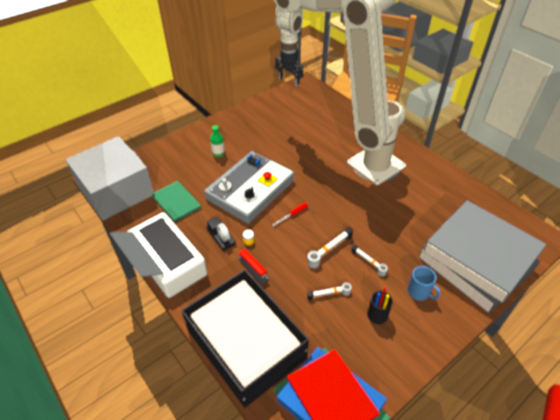

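Three levers show in the top view: A with hub (206,217) and handle (208,279), B with hub (152,221) and handle (173,184), and C with hub (142,272) and handle (186,269). A is clearly the longest, so I'll measure it and enlarge it to confirm.

```bash
python3 - <<'E'
from h import *
p,W,d=cloud('top')
for n,(u,v) in dict(Ahub=(206,217),Ahan=(208,279),Aband=(207,237),Bhub=(152,221),Bhan=(173,184),Chub=(142,272),Chan=(186,269),spin=(365,195),stop=(343,247),knob=(332,210),desk=(260,200),c1=(306,190),c2=(380,174),c3=(409,270),c4=(331,290)).items():
    print(n,np.round(np.nanmedian(W[v-1:v+2,u-1:u+2].reshape(-1,3),0),4))
import math
# clouds
def sel(mask): return W[mask]
H=W[...,2]; v,u=np.mgrid[:420,:560]
bx=(u>295)&(u<420)&(v>165)&(v<300)
top=bx&(H>.055)&(H<.066)
pts=W[top][:,:2].astype(np.float32); r=cv2.minAreaRect(pts); print('punch top',r,np.median(H[top]))
hsv=cv2.cvtColor(p,cv2.COLOR_RGB2HSV)
red=bx&((hsv[...,0]<6)|(hsv[...,0]>174))&(hsv[...,1]>180)&(H>.085)
print('red',red.sum(),W[red].mean(0),np.median(H[red]))
kn=bx&(H>.095)&(u>315)&(u<350)&(v<230)
print('knob',kn.sum(),cv2.minAreaRect(W[kn][:,:2].astype(np.float32)),W[kn].mean(0))
sp=bx&(H>.095)&(u>352); print('spin',sp.sum(),W[sp].mean(0))
lv=(u>190)&(u<225)&(v>200)&(v<292)&(H>.02)
print('lever',lv.sum(),cv2.minAreaRect(W[lv][:,:2].astype(np.float32)))
a=lv&(H>.033); print(np.percentile(H[a],[5,50,95]))
org=lv&(hsv[...,0]>6)&(hsv[...,0]<20)&(hsv[...,1]>180); print('org',org.sum(),W[org].mean(0))
hub=lv&(v<228);han=lv&(v>268)
for m in(hub,han):print(cv2.minEnclosingCircle(W[m&(H>.036)][:,:2].astype(np.float32)))
def crop(x0,x1,y0,y1,s,fn): cv2.imwrite('pics/'+fn,cv2.resize(p[y0:y1,x0:x1,::-1],None,fx=s,fy=s,interpolation=cv2.INTER_CUBIC))
a=cv2.resize(p[170:295,130:225,::-1],None,fx=4,fy=4,interpolation=cv2.INTER_CUBIC)
b=cv2.resize(p[170:295,305:410,::-1],None,fx=4,fy=4,interpolation=cv2.INTER_CUBIC)
cv2.imwrite('pics/crop0.png',np.hstack([a,b]))
E
```

```text
Ahub [0.5951 0.236  0.0031]
Ahan [0.3976 0.2193 0.0449]
Aband [0.526  0.2262 0.038 ]
Bhub [0.5827 0.4053 0.0051]
Bhan [0.696  0.3381 0.0313]
Chub [4.236e-01 4.299e-01 4.000e-04]
Chan [0.4294 0.2896 0.0287]
spin [ 0.6448 -0.255   0.0861]
stop [ 0.4857 -0.1821  0.0982]
knob [ 0.5965 -0.1521  0.1016]
desk [ 0.6509  0.0657 -0.0032]
c1 [ 0.6815 -0.0815  0.0037]
c2 [ 0.7309 -0.3225  0.0038]
c3 [ 0.4211 -0.3859  0.051 ]
c4 [ 0.3642 -0.1545 -0.0031]
punch top ((0.5429938435554504, -0.23196154832839966), (0.3179764449596405, 0.2380184382200241), 14.369978904724121) 0.059694220001039064
red 121 [ 0.48412631 -0.18329425  0.09648454] 0.09643812612421392
knob 69 ((0.45837923884391785, -0.08069635182619095), (0.02797260880470276, 0.3591900169849396), 62.28557586669922) [ 0.58759467 -0.14788558  0.16523783]
spin 57 [ 0.49193736 -0.13515059  0.7532112 ]
lever 570 ((0.4255714416503906, 0.17562131583690643), (0.3767617642879486, 0.13517186045646667), 33.53791046142578)
[0.03430107 0.04005173 0.04800999]
org 36 [0.52900127 0.2264711  0.03701073]
((0.4574814438819885, 0.12747974693775177), 0.18873712420463562)
((0.3670063316822052, 0.12260589748620987), 0.12366796284914017)
```

View pics/crop0.png

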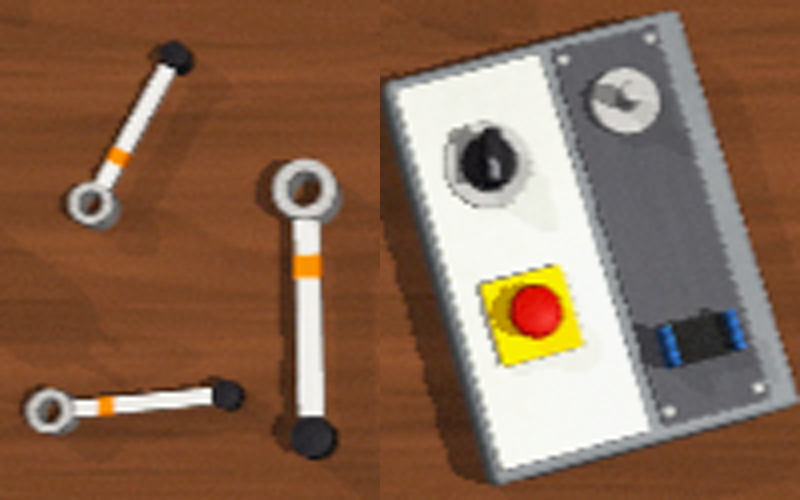

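The crop confirms lever A: it is about 190 mm from hub to handle, and the other two are clearly shorter. For the punch I get centre (0.543,-0.232) and yaw about 14.4°. Next I move over the button.

drive_tool(
  steps=[-0.017, -0.0355, 0, 0, 0, 0, 1, -0.017, -0.0355, 0, 0, 0, 0, 1, -0.017, -0.0355, 0, 0, 0, 0, 1, -0.017, -0.0355, 0, 0, 0, 0, 1, -0.017, -0.0355, 0, 0, 0, 0, 1, -0.017, -0.0355, 0, 0, 0, 0, 1, -0.017, -0.0355, 0, 0, 0, 0, 1, -0.017, -0.0355, 0, 0, 0, 0, 1],
)

```text
clock: 0.77
eef_pos: [0.3635, -0.2841, 0.3036]
tool_rot: [0.787, -0.617, -0.0, 0.0]
ft_force: [-0.1, -1.7, -1.3]
grip_width: -0.0
```

drive_tool(
  steps=[-0.017, -0.0355, 0, 0, 0, 0, 1, -0.017, -0.0355, 0, 0, 0, 0, 1, -0.017, -0.0355, 0, 0, 0, 0, 1, -0.017, -0.0355, 0, 0, 0, 0, 1, 0, 0, 0, 0, 0, 0, 1, 0, 0, 0, 0, 0, 0, 1],
)

```text
clock: 1.27
eef_pos: [0.4853, -0.1842, 0.3029]
tool_rot: [0.788, -0.615, -0.001, 0.0]
ft_force: [-0.5, 0.5, 0.7]
grip_width: 0.0002
```

drive_tool(
  steps=[0, 0, 0, 0, 0, -7, 1, 0, 0, 0, 0, 0, -7, 1, 0, 0, 0, 0, 0, -7, 1, 0, 0, 0, 0, 0, -7, 1, 0, 0, 0, 0, 0, -7, 1, 0, 0, 0, 0, 0, -7, 1, 0, 0, 0, 0, 0, -7, 1, 0, 0, 0, 0, 0, -7, 1],
)

```text
clock: 1.93
eef_pos: [0.4828, -0.1871, 0.3037]
tool_rot: [0.985, -0.174, -0.001, 0.0]
ft_force: [0.5, 0.4, 0.5]
grip_width: -0.0
```

drive_tool(
  steps=[0, 0, 0, 0, 0, -7, 1, 0, 0, 0, 0, 0, -7, 1, 0, 0, 0, 0, 0, -7, 1, 0, 0, 0, 0, 0, -7, 1, 0, 0, 0, 0, 0, -7, 1, 0, 0, 0, 0, 0, -7, 1, 0, 0, 0, 0, 0, -7, 1, 0, 0, 0, 0, 0, -7, 1],
)

```text
clock: 2.6
eef_pos: [0.4828, -0.1871, 0.3037]
tool_rot: [0.951, 0.309, -0.001, -0.0]
ft_force: [0.7, 0.3, -0.1]
grip_width: -0.0001
```

drive_tool(
  steps=[0, 0, 0, 0, 0, -7, 1, 0, 0, 0, 0, 0, -7, 1, 0, 0, 0, 0, 0, -7, 1, 0, 0, 0, 0, 0, -7, 1, 0, 0, 0, 0, 0, -7, 1, 0, 0, 0, 0, 0, -7, 1, 0, 0, 0, 0, 0, -7, 1, 0, 0, 0, 0, 0, -7, 1],
)

```text
clock: 3.27
eef_pos: [0.4828, -0.1871, 0.3037]
tool_rot: [0.695, 0.719, -0.0, -0.0]
ft_force: [-0.0, -0.4, 1.0]
grip_width: -0.0001
```

```bash
python3 - <<'E'
from h import *
print(bot.get_obs()['joint_pos'])
grab('wrist','w1.png');p,W,d=cloud('wrist')
E
```

```text
[-3.69503764e-01  2.76829972e-01  5.26016534e-02  1.34777159e+00
 -4.76854370e-04 -4.04476403e-01]
```

View pics/w1.png

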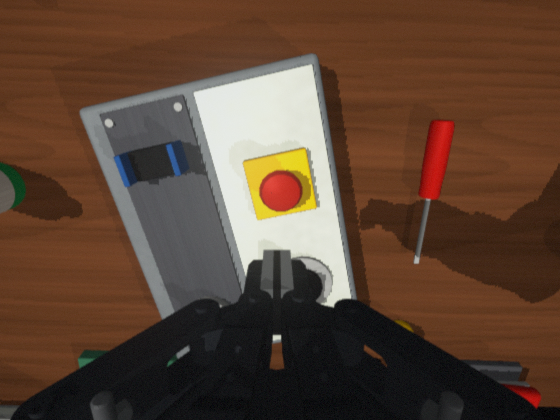

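The wrist view shows the red button at (281,191) and, behind the fingers, the knob at (315,280).

```bash
python3 - <<'E'
from h import *
p,W,d=cloud('wrist')
hsv=cv2.cvtColor(p,cv2.COLOR_RGB2HSV);v,u=np.mgrid[:420,:560]
red=((hsv[...,0]<6)|(hsv[...,0]>174))&(hsv[...,1]>180)&(u>230)&(u<330)&(v>140)&(v<240)&(d>0)
P=W[red];t=P[P[:,2]>.088];print(red.sum(),t.min(0),t.max(0),(t.min(0)+t.max(0))/2)
# punch corners/rest
m=(W[...,2]>.055)&(W[...,2]<.066)&(d>0)&(v<250)
print(cv2.minAreaRect(W[m][:,:2].astype(np.float32)),np.median(W[m][:,2]))
blue=(hsv[...,0]>100)&(hsv[...,0]<125)&(hsv[...,1]>150)&(u>100)&(u<200)&(v>120)&(v<200)
b=W[blue];b=b[b[:,2]>.08];print('rest',b.min(0),b.max(0),b.mean(0))
E
```

```text
1245 [ 0.46390387 -0.20204157  0.09116086] [ 0.50090607 -0.16350524  0.10062208] [ 0.48240497 -0.18277341  0.09589147]
((0.4879506230354309, -0.2432091236114502), (0.207349494099617, 0.23759542405605316), 14.092769622802734) 0.06052450369542922
rest [ 0.40150698 -0.33627467  0.08023424] [ 0.48296789 -0.18945089  0.37478559] [ 0.46306036 -0.3070779   0.09189476]
```

drive_tool(
  steps=[0.003, 0.001, 0.031, 0, 0, 0, 1, 0, 0, 0.031, 0, 0, 0, 1, 0, 0, 0.031, 0, 0, 0, 1, 0, 0, 0.03, 0, 0, 0, 1, 0, 0, 0.005, 0, 0, 0, 1, 0, 0, 0.004, 0, 0, 0, 1, 0, 0, 0.003, 0, 0, 0, 1, 0, 0, 0.002, 0, 0, 0, 1],
)

```text
clock: 3.98
eef_pos: [0.4857, -0.1836, 0.1685]
tool_rot: [0.696, 0.718, 0.0, 0.001]
ft_force: [-1.7, 0.6, 1.9]
grip_width: 0.0004
```

drive_tool(
  steps=[0, 0, 0.002, 0, 0, 0, 1, 0, 0, 0.001, 0, 0, 0, 1, 0, 0, 0, 0, 0, 0, 1],
)

```text
clock: 4.23
eef_pos: [0.4859, -0.1835, 0.1652]
tool_rot: [0.696, 0.718, 0.0, 0.002]
ft_force: [-2.3, -2.0, 4.5]
grip_width: 0.0001
```

drive_tool(
  steps=[0, 0, 0.002, 0, 0, 0, 1, 0, 0, 0.001, 0, 0, 0, 1, 0, 0, 0, 0, 0, 0, 1],
)

```text
clock: 4.48
eef_pos: [0.486, -0.1835, 0.1644]
tool_rot: [0.696, 0.718, 0.0, 0.002]
ft_force: [-6.5, -0.2, 19.7]
grip_width: -0.0002
```

drive_tool(
  steps=[0, 0, 0.001, 0, 0, 0, 1, 0, 0, 0, 0, 0, 0, 1],
)

```text
clock: 4.65
eef_pos: [0.486, -0.1835, 0.1643]
tool_rot: [0.696, 0.718, 0.0, 0.002]
ft_force: [-8.4, 0.3, 24.4]
grip_width: -0.0001
```

Button is fully down: 24 N and bottomed out. Now I raise off it and move over the knob, opening the gripper.

drive_tool(
  steps=[0, 0, -0.02, 0, 0, 0, 1, 0, 0, -0.04, 0, 0, 0, 1, 0, 0, -0.04, 0, 0, 0, -1, 0.006, 0.029, -0.02, 0, 0, 0, -1, 0.006, 0.029, 0, 0, 0, 0, -1, 0.006, 0.029, 0, 0, 0, 0, -1, 0.006, 0.029, 0, 0, 0, 0, -1, 0, 0, 0, 0, 0, 0, -1],
)

```text
clock: 5.32
eef_pos: [0.6051, -0.1534, 0.2787]
tool_rot: [0.695, 0.719, 0.002, 0.001]
ft_force: [0.1, 0.3, -0.4]
grip_width: 0.0723
```

```bash
python3 - <<'E'
from h import *
o=bot.get_obs();print(o['eef_pos'],o['joint_pos'])
grab('wrist','w2.png')
E
```

```text
[ 0.60508041 -0.1533793   0.27867452] [-0.24896847  0.50055286  0.31975927  1.38693935  0.00192414 -0.28357053]
```

View pics/w2.png

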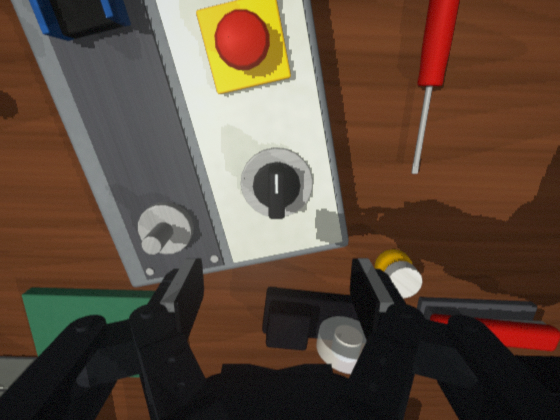

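The knob is at (277,187), with its bar nearly vertical in the image and the white mark at the top end (277,183). Next I measure the bar's angle.

```bash
python3 - <<'E'
from h import *
p,W,d=cloud('wrist');v,u=np.mgrid[:420,:560]
b=(u>235)&(u<320)&(v>140)&(v<230)&(d>0)
m=b&(W[...,2]>.097)&(W[...,2]<.112); P=W[m]
print(m.sum(),P.min(0),P.max(0)); r=cv2.minAreaRect(P[:,:2].astype(np.float32));print(r)
c=P[:,:2].mean(0);w,V=np.linalg.eigh(np.cov((P[:,:2]-c).T));print(c,np.degrees(np.arctan2(V[1,1],V[0,1])),w)
g=p.max(2); wh=b&(g>150)&(W[...,2]>.095); print('mark',W[wh].mean(0),wh.sum())
Q=W[wh][:,:2]
if len(Q)>5:
  w,V=np.linalg.eigh(np.cov(Q.T));print(np.degrees(np.arctan2(V[1,1],V[0,1])))
s=b&(W[...,2]>.085)
cv2.imwrite('pics/k2.png',cv2.resize(np.hstack([p[140:230,235:320,::-1],np.repeat((m[140:230,235:320,None]*255).astype(np.uint8),3,2)]),None,fx=4,fy=4,interpolation=cv2.INTER_CUBIC))
E
```

```text
823 [ 0.57858961 -0.16040769  0.09708165] [ 0.61987005 -0.14583364  0.10643559]
((0.599286675453186, -0.15338343381881714), (0.041271764785051346, 0.013493673875927925), 2.4150619506835938)
[ 0.59803706 -0.1532458 ] -177.75791809378245 [1.55623816e-05 1.45008082e-04]
mark [ 0.58894805 -0.15360314  0.1051676 ] 54
-177.69384979546655
```

View pics/k2.png

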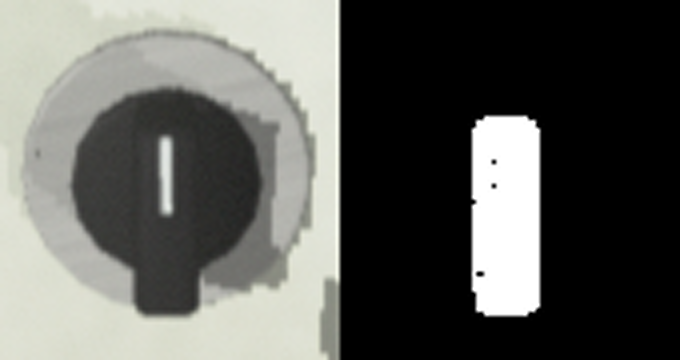

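```bash
python3 - <<'E'
from h import *
p,W,d=cloud('wrist')
for u,v in((262,185),(292,185),(277,165),(250,175),(304,175)): print(W[v,u])
E
```

```text
[ 0.59958202 -0.1660614   0.07353436]
[ 0.59819718 -0.13877031  0.07511906]
[ 0.57895164 -0.15310527  0.08145941]
[ 0.5920479  -0.17754949  0.06759632]
[ 0.59057086 -0.12760656  0.06650841]
```

drive_tool(
  steps=[0, -0.005, 0.03, 0, 0, 0, -1, 0, 0, 0.03, 0, 0, 0, -1, 0, 0, 0.03, 0, 0, 0, -1, 0, 0, 0.02, 0, 0, 0, -1, 0, 0, 0.01, 0, 0, 0, -1, 0, 0, 0.004, 0, 0, 0, -1, 0, 0, 0, 0, 0, 0, -1],
)

```text
clock: 5.95
eef_pos: [0.5949, -0.1555, 0.1557]
tool_rot: [0.696, 0.718, -0.0, -0.0]
ft_force: [0.4, -0.6, 0.6]
grip_width: 0.0855
```

drive_tool(
  steps=[0, 0, 0, 0, 0, 0, 1, 0, 0, 0, 0, 0, 0, 1, 0, 0, 0, 0, 0, 0, 1, 0, 0, 0, 0, 0, 0, 1, 0, 0, 0, 0, 0, 0, 1, 0, 0, 0, 0, 0, 0, 1, 0, 0, 0, 0, 0, 0, 1],
)

```text
clock: 6.53
eef_pos: [0.5957, -0.1542, 0.1568]
tool_rot: [0.696, 0.718, 0.001, -0.0]
ft_force: [-0.6, 4.7, 4.6]
grip_width: 0.0127
```

drive_tool(
  steps=[0, 0.004, 0, 0, 0, 0, 1, 0, 0, 0, 0, 0, 5, 1, 0, 0, 0, 0, 0, 7, 1, 0, 0, 0, 0, 0, 7, 1, 0, 0, 0, 0, 0, 7, 1, 0, 0, 0, 0, 0, 7, 1, 0, 0, 0, 0, 0, 7, 1, 0, 0, 0, 0, 0, 7, 1],
)

```text
clock: 7.2
eef_pos: [0.5974, -0.1513, 0.1568]
tool_rot: [0.925, 0.38, -0.0, -0.005]
ft_force: [-7.1, 12.7, 10.4]
grip_width: 0.0126
```

drive_tool(
  steps=[0, 0, 0, 0, 0, 7, 1, 0, 0, 0, 0, 0, 7, 1, 0, 0, 0, 0, 0, 7, 1, 0, 0, 0, 0, 0, 5, 1, 0, 0, 0, 0, 0, 2, 1, 0, 0, 0, 0, 0, 0, 1, 0, 0, 0, 0, 0, 0, 1],
)

```text
clock: 7.78
eef_pos: [0.5986, -0.1503, 0.1569]
tool_rot: [0.988, 0.152, -0.0, -0.004]
ft_force: [-4.8, 12.8, 10.2]
grip_width: 0.0129
```

```bash
python3 - <<'E'
from h import *
o=bot.get_obs();q=o['tool_rot'];print(o['ft_torque'],o['ft_force'],np.degrees(2*np.arctan2(q[1],q[0])))
E
```

```text
[2.55489663 1.05956952 2.66654539] [-4.81349373 12.7683882  10.21399543] 17.461301096742382
```

drive_tool(
  steps=[0, 0, 0, 0, 0, 0, 0, 0, 0, 0, 0, 0, 0, -1, 0, 0, 0, 0, 0, 0, -1, 0, 0, 0, 0, 0, 0, -1, 0, 0, 0, 0, 0, 0, -1, 0, 0, -0.03, 0, 0, 0, -1, 0, 0, -0.04, 0, 0, 0, -1, 0, 0, -0.04, 0, 0, 0, -1],
)

```text
clock: 8.45
eef_pos: [0.5984, -0.1556, 0.2655]
tool_rot: [0.989, 0.146, -0.002, -0.001]
ft_force: [0.4, 0.0, -0.1]
grip_width: 0.0853
```

drive_tool(
  steps=[0, 0, -0.02, 0, 0, -7, -1, 0, 0, 0, 0, 0, -7, -1, 0, 0, 0, 0, 0, -7, -1, 0, 0, 0, 0, 0, -7, -1, 0, 0, 0, 0, 0, -7, -1, 0, 0, 0, 0, 0, -7, -1, 0, 0, 0, 0, 0, -7, -1, 0, 0, 0, 0, 0, -7, -1],
)

```text
clock: 9.12
eef_pos: [0.5993, -0.1558, 0.2857]
tool_rot: [0.803, 0.595, -0.0, 0.0]
ft_force: [0.2, 0.2, -0.0]
grip_width: 0.0855
```

```bash
python3 - <<'E'
from h import *
grab('wrist','w3.png')
E
```

```text
(no output)
```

View pics/w3.png

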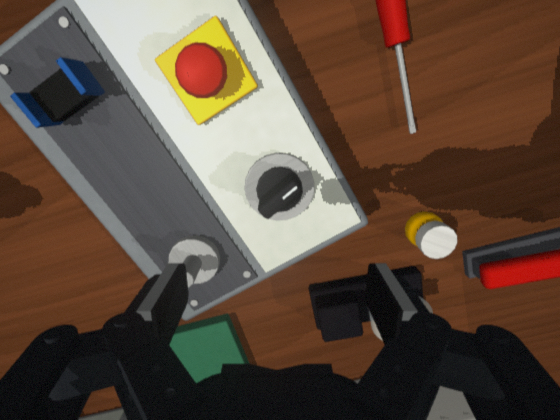

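The knob at (280,190) now has its bar running roughly across the punch, with the mark at (290,192). I'll measure the angle.

```bash
python3 - <<'E'
from h import *
p,W,d=cloud('wrist');v,u=np.mgrid[:420,:560]
b=(u>235)&(u<320)&(v>140)&(v<230)&(d>0)
m=b&(W[...,2]>.097)&(W[...,2]<.112); P=W[m]
r=cv2.minAreaRect(P[:,:2].astype(np.float32));print(r)
c=P[:,:2].mean(0);w,V=np.linalg.eigh(np.cov((P[:,:2]-c).T));print(c,np.degrees(np.arctan2(V[1,1],V[0,1])))
m=(W[...,2]>.055)&(W[...,2]<.066)&(d>0)&(v<300)
cnt=(m.astype(np.uint8))
# long edges of white strip: fit line to punch's left/right edges via minAreaRect of large component
n,l,s,_=cv2.connectedComponentsWithStats(cnt); k=1+np.argmax(s[1:,4]); print(cv2.minAreaRect(W[l==k][:,:2].astype(np.float32)))
E
```

```text
((0.5995293855667114, -0.15277162194252014), (0.014398699626326561, 0.04143630713224411), 24.681928634643555)
[ 0.59834914 -0.15239267] 114.14895125139644
((0.5417864918708801, -0.22943051159381866), (0.3169548511505127, 0.2381276935338974), 14.23328685760498)
```

Selector is at about 1.39 rad, its end stop, and the button is out. Now to the lever.

drive_tool(
  steps=[0.0342, -0.018, 0, 0, 0, 0, -1, 0.0342, -0.018, 0, 0, 0, 0, -1, 0.0342, -0.018, 0, 0, 0, 0, -1, 0.0342, -0.018, 0, 0, 0, 0, -1, 0.0342, -0.018, 0, 0, 0, 0, -1, 0.0342, -0.018, 0, 0, 0, 0, -1, 0.0342, -0.018, 0, 0, 0, 0, -1, 0.0342, -0.018, 0, 0, 0, 0, -1],
)

```text
clock: 9.83
eef_pos: [0.5423, 0.15, 0.286]
tool_rot: [0.806, 0.592, 0.0, 0.0]
ft_force: [0.4, -0.2, 0.1]
grip_width: 0.0852
```

drive_tool(
  steps=[0.0342, -0.018, 0, 0, 0, 0, -1, 0.0342, -0.018, 0, 0, 0, 0, -1, 0, 0, 0, 0, 0, -7, -1, 0, 0, 0, 0, 0, -7, -1, 0, 0, 0, 0, 0, -7, -1, 0, 0, 0, 0, 0, 0, -1, 0, 0, 0, 0, 0, 0, -1],
)

```text
clock: 10.42
eef_pos: [0.5287, 0.2245, 0.2858]
tool_rot: [0.685, 0.728, -0.0, 0.0]
ft_force: [0.1, 0.3, -0.2]
grip_width: 0.0853
```

```bash
python3 - <<'E'
from h import *
o=bot.get_obs();print(o['eef_pos'],o['tool_rot'],o['joint_pos'])
grab('wrist','w4.png')
E
```

```text
[0.52873365 0.22448192 0.28581103] [ 6.85111647e-01  7.28438073e-01 -6.11892160e-05  4.45205692e-05] [ 4.01554900e-01  3.96946935e-01  1.77142789e-01  1.35106834e+00
 -1.30785506e-04  3.40272497e-01]
```

View pics/w4.png

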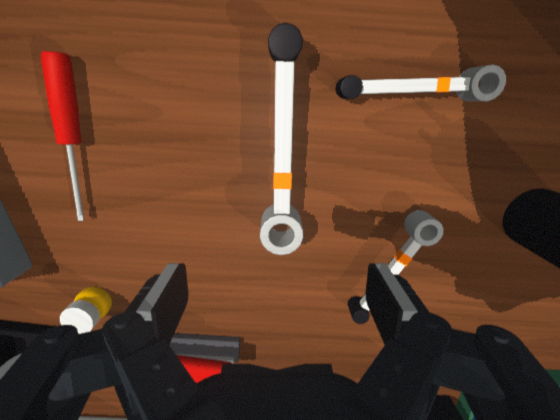

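The large lever has its handle at (285,42), band at (283,181) and hub at (281,232). The other two levers, off to the right, are smaller.

```bash
python3 - <<'E'
from h import *
p,W,d=cloud('wrist');v,u=np.mgrid[:420,:560]
hsv=cv2.cvtColor(p,cv2.COLOR_RGB2HSV)
b=(u>255)&(u<310)&(v>15)&(v<260)&(d>0)
lv=b&(W[...,2]>.025)&(W[...,2]<.055)
org=lv&(hsv[...,0]>6)&(hsv[...,0]<22)&(hsv[...,1]>180); O=W[org]
print('band',org.sum(),O.mean(0),O.min(0),O.max(0))
arm=lv&(v>70)&(v<205);A=W[arm][:,:2];l=cv2.fitLine(A.astype(np.float32),cv2.DIST_L2,0,.01,.01).ravel();print('arm',np.degrees(np.arctan2(l[1],l[0])),l,np.median(W[arm][:,2]))
for n,m in(('hub',lv&(v>200)&(W[...,2]>.041)),('han',lv&(v<65)&(W[...,2]>.041))):
  Q=W[m];print(n,m.sum(),Q[:,2].max(),cv2.minEnclosingCircle(Q[:,:2].astype(np.float32)))
E
```

```text
band 263 [0.52773993 0.23104461 0.039106  ] [0.51930134 0.22180745 0.03731599] [0.53657965 0.24033024 0.04102619]
arm 2.7778149 [0.99882495 0.04846303 0.48415393 0.22870554] 0.03876039835638599
hub 944 0.04665545962401041 ((0.5870627760887146, 0.2337673455476761), 0.024155842140316963)
han 1058 0.047376866339433166 ((0.39794448018074036, 0.2246088683605194), 0.01604892499744892)
```

drive_tool(
  steps=[0.0065, -0.001, 0.035, 0, 0, 0.7, -1, 0, 0, 0.035, 0, 0, 0, -1, 0, 0, 0.035, 0, 0, 0, -1, 0, 0, 0.035, 0, 0, 0, -1, 0, 0, 0.03, 0, 0, 0, -1, 0, 0, 0.02, 0, 0, 0, -1, 0, 0, 0, 0, 0, 0, -1],
)

```text
clock: 11.05
eef_pos: [0.5241, 0.2292, 0.0909]
tool_rot: [0.689, 0.725, -0.005, -0.002]
ft_force: [-0.1, -1.2, 0.3]
grip_width: 0.0851
```

```bash
python3 - <<'E'
from h import *
o=bot.get_obs();print(o['eef_pos'],o['tool_rot'],o['ft_force'])
grab('wrist','w5.png')
E
```

```text
[0.52411077 0.22918491 0.09086758] [ 0.68908095  0.72466757 -0.00456209 -0.00188342] [-0.09114672 -1.22488091  0.2887356 ]
```

View pics/w5.png

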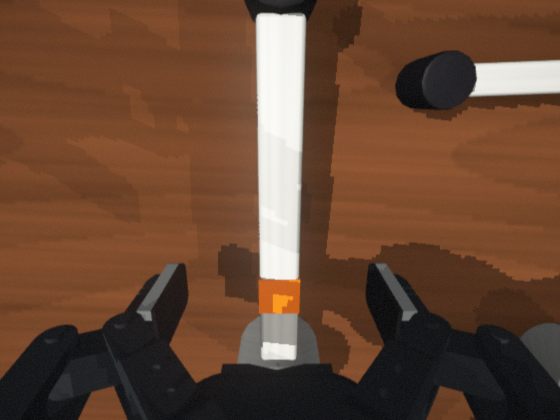

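The open fingers straddle the arm with the band at (280,295) between them. I shift 3 mm, go down 6 mm and close.

drive_tool(
  steps=[0.001, 0.003, 0.006, 0, 0, 0, -1, 0, 0, 0, 0, 0, 0, -1, 0, 0, 0, 0, 0, 0, 1, 0, 0, 0, 0, 0, 0, 1, 0, 0, 0, 0, 0, 0, 1, 0, 0, 0, 0, 0, 0, 1, 0, 0, 0, 0, 0, 0, 1, 0, 0, 0, 0, 0, 0, 1],
)

```text
clock: 11.77
eef_pos: [0.5305, 0.2321, 0.0907]
tool_rot: [0.688, 0.726, 0.0, 0.001]
ft_force: [2.0, 0.9, -3.9]
grip_width: 0.0168
```

drive_tool(
  steps=[0, 0, 0, 0, 0, 0, 1, 0, 0, 0, 0, 0, 0, 1, 0, 0, -0.005, 0, 0, 0, 1, 0, 0, -0.01, 0, 0, 0, 1, 0, 0, -0.02, 0, 0, 0, 1, 0, 0, -0.03, 0, 0, 0, 1, 0, 0, -0.03, 0, 0, 0, 1, 0, 0, 0, 0, 0, 0, 1],
)

```text
clock: 12.43
eef_pos: [0.533, 0.2338, 0.1914]
tool_rot: [0.688, 0.726, 0.005, 0.002]
ft_force: [1.6, 0.9, -3.3]
grip_width: 0.0166
```

drive_tool(
  steps=[0, 0, -0.03, 0, 0, 0, 1, 0, 0, -0.035, 0, 0, 0, 1, 0, 0, -0.035, 0, 0, 0, 1, 0, 0, -0.015, 0, 0, 0, 1, 0, 0, 0, 0, 0, 0, 1, 0, 0, 0, 0, 0, 0, 1],
)

```text
clock: 12.93
eef_pos: [0.53, 0.2324, 0.2996]
tool_rot: [0.688, 0.726, 0.0, -0.0]
ft_force: [0.1, 0.3, -4.1]
grip_width: 0.0167
```

```bash
python3 - <<'E'
from h import *
o=bot.get_obs();print(o['eef_pos'],o['tool_rot'],o['ft_force'],o['joint_pos'],o['grip_width'])
grab('wrist','w6.png')
E
```

```text
[0.53004157 0.23238023 0.29958331] [ 6.87687862e-01  7.26006439e-01  2.35846531e-04 -1.42597740e-05] [ 0.10932184  0.28107609 -4.09075762] [4.13097770e-01 4.00314260e-01 2.17948287e-01 1.38800688e+00
 2.09699712e-04 3.58900528e-01] 0.01668764311320232
```

View pics/w6.png

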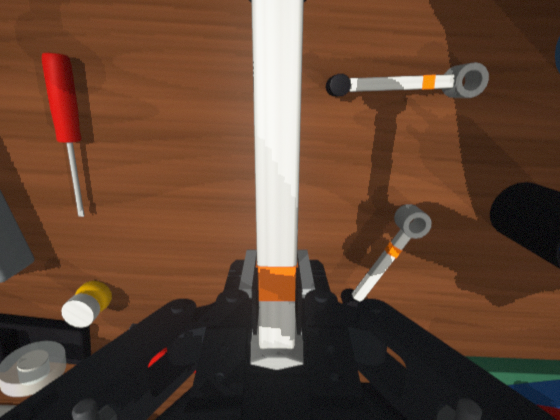

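The lever is lifted with the band at (277,283) between the pads. Next I check its tilt and work out the target.

```bash
python3 - <<'E'
from h import *
p,W,d=cloud('wrist');v,u=np.mgrid[:420,:560]
hsv=cv2.cvtColor(p,cv2.COLOR_RGB2HSV)
m=(u>258)&(u<295)&(v>5)&(v<255)&(W[...,2]>.2)&(d>0)
P=W[m];l=cv2.fitLine(P.astype(np.float32),cv2.DIST_HUBER,0,.01,.01).ravel();l*=np.sign(l[0]);print(l,'yaw',np.degrees(np.arctan2(l[1],l[0])),'pitch',np.degrees(np.arcsin(l[2])))
o=m*0+((u>250)&(u<305)&(v>255)&(v<310)&(hsv[...,0]>4)&(hsv[...,0]<22)&(hsv[...,1]>150)&(d>0)); B=W[o>0];print('band',B.mean(0),B.min(0),B.max(0))
e=bot.get_obs();print(e['eef_pos'])
E
```

```text
[0.99778664 0.06541856 0.01192291 0.4619823  0.22921775 0.24784096] yaw 3.7511532 pitch 0.6831483
band [0.5276199  0.23284407 0.24822597] [0.51780946 0.22321535 0.2459894 ] [0.53748115 0.24158285 0.25190069]
[0.5293624  0.23204807 0.2979181 ]
```

drive_tool(
  steps=[-0.02, 0.0013, 0, 0, 0, 0, 1, -0.0318, 0.0022, 0, 0, 0, 0, 1, -0.0318, 0.0022, 0, 0, 0, 0, 1, -0.0318, 0.0022, 0, 0, 0, 0, 1, -0.0318, 0.0022, 0, 0, 0, 0, 1, -0.0318, 0.0022, 0, 0, 0, 0, 1, -0.0318, 0.0022, 0, 0, 0, 0, 1, -0.0318, 0.0022, 0, 0, 0, 0, 1],
)

```text
clock: 13.65
eef_pos: [0.5585, -0.0105, 0.2964]
tool_rot: [0.688, 0.726, -0.002, -0.002]
ft_force: [0.6, 0.4, -3.3]
grip_width: 0.0167
```

drive_tool(
  steps=[-0.0318, 0.0022, 0, 0, 0, 0, 1, -0.0318, 0.0022, 0, 0, 0, 0, 1, -0.0318, 0.0022, 0, 0, 0, 0, 1, -0.0318, 0.0022, 0, 0, 0, 0, 1, -0.0318, 0.0022, 0, 0, 0, 0, 1, -0.0318, 0.0022, 0, 0, 0, 0, 1, -0.0318, 0.0022, 0, 0, 0, 0, 1, -0.025, 0.0018, 0, 0, 0, 0, 1],
)

```text
clock: 14.32
eef_pos: [0.5893, -0.2575, 0.2958]
tool_rot: [0.688, 0.725, -0.001, -0.003]
ft_force: [-0.1, 0.2, -4.6]
grip_width: 0.0168
```

drive_tool(
  steps=[-0.015, 0.001, 0, 0, 0, 0, 1, 0, 0, 0, 0, 0, -3, 1, 0, 0, 0, 0, 0, -4, 1, 0, 0, 0, 0, 0, -4, 1, 0, 0, 0, 0, 0, 0, 1, 0, 0, 0, 0, 0, 0, 1, 0, 0, 0, 0, 0, 0, 1],
)

```text
clock: 14.9
eef_pos: [0.5918, -0.27, 0.2979]
tool_rot: [0.616, 0.788, -0.0, -0.002]
ft_force: [-0.9, 1.0, -3.6]
grip_width: 0.0169
```

```bash
python3 - <<'E'
from h import *
o=bot.get_obs();q=o['tool_rot'];print(o['eef_pos'],q,np.degrees(2*np.arctan2(q[1],q[0])),o['ft_force'],o['grip_width'])
grab('wrist','w7.png');grab('top','t7.png')
E
```

```text
[ 0.59177565 -0.26996716  0.29789318] [ 6.15501862e-01  7.88133507e-01 -3.80207761e-04 -1.69969170e-03] 104.02307325817955 [-0.86019794  1.00966966 -3.60940632] 0.016909467632657625
```

View pics/w7.png

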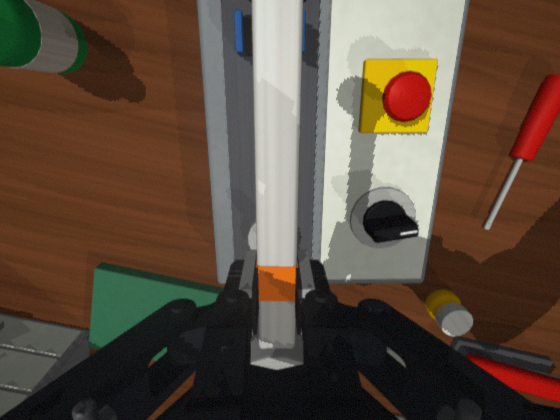

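View pics/t7.png

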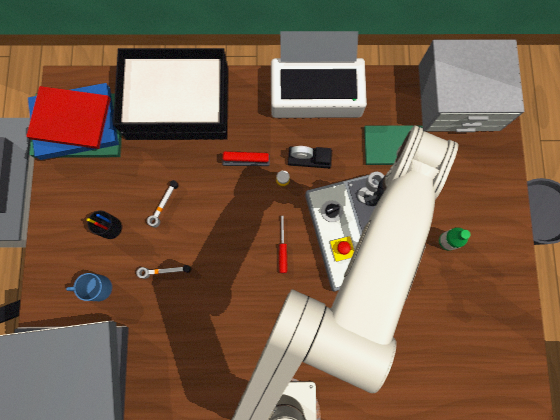

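In the wrist view the lever lies parallel over the dark strip, with the rest cheeks at (240,30) and (304,30) on either side of it. I lower 54 mm and correct 5 mm.

drive_tool(
  steps=[-0.0053, -0.0013, 0.01, 0, 0, 0, 1, 0, 0, 0.015, 0, 0, 0, 1, 0, 0, 0.015, 0, 0, 0, 1, 0, 0, 0.01, 0, 0, 0, 1, 0, 0, 0.003, 0, 0, 0, 1, 0, 0, 0, 0, 0, 0, 1, 0, 0, 0, 0, 0, 0, 1, 0, 0, 0, 0, 0, 0, 1],
)

```text
clock: 15.67
eef_pos: [0.5928, -0.276, 0.248]
tool_rot: [0.615, 0.789, 0.0, 0.001]
ft_force: [0.9, 0.1, -4.1]
grip_width: 0.0167
```

```bash
python3 - <<'E'
from h import *
o=bot.get_obs();q=o['tool_rot'];print(o['eef_pos'],q,np.degrees(2*np.arctan2(q[1],q[0])),o['ft_force'],o['grip_width'])
grab('wrist','w8.png');grab('scene','s8.png');grab('top','t8.png')
p,W,d=cloud('wrist');v,u=np.mgrid[:420,:560]
hsv=cv2.cvtColor(p,cv2.COLOR_RGB2HSV)
m=(u>262)&(u<292)&(v>5)&(v<255)&(W[...,2]>.15)&(d>0)
P=W[m];l=cv2.fitLine(P.astype(np.float32),cv2.DIST_HUBER,0,.01,.01).ravel();l*=np.sign(l[0]);print('yaw',np.degrees(np.arctan2(l[1],l[0])),'pitch',np.degrees(np.arcsin(l[2])))
o=(u>250)&(u<305)&(v>255)&(v<310)&(hsv[...,0]>4)&(hsv[...,0]<22)&(hsv[...,1]>150)&(d>0); B=W[o].mean(0);print('band',B)
x=l[:3]; print('hub',B+.06*x-[0,0,.038],'handle',B-.13*x-[0,0,.038])
blue=(hsv[...,0]>100)&(hsv[...,0]<125)&(hsv[...,1]>120)&(v<200)&(W[...,2]>.07)&(W[...,2]<.1);b=W[blue]
print('rest',blue.sum(),(b.min(0)+b.max(0))/2 if len(b) else 0)
p,W,d=cloud('top')
s=(u>340)&(u<400)&(v>160)&(v<220)&(W[...,2]>.17)&(W[...,2]<.21)
print('tophub',s.sum(), cv2.minEnclosingCircle(W[s][:,:2].astype(np.float32)) if s.sum() else 0)
cv2.imwrite('pics/c8.png',np.hstack([cv2.resize(cv2.imread('pics/t8.png')[140:300,300:420],None,fx=3,fy=3,interpolation=cv2.INTER_CUBIC),cv2.resize(cv2.imread('pics/s8.png')[110:230,190:310],(480,480),interpolation=cv2.INTER_CUBIC)][:2]) if 0 else cv2.resize(cv2.imread('pics/s8.png')[100:240,180:340],None,fx=4,fy=4,interpolation=cv2.INTER_CUBIC))
cv2.imwrite('pics/c8t.png',cv2.resize(cv2.imread('pics/t8.png')[140:300,290:450],None,fx=3.7,fy=3.7,interpolation=cv2.INTER_CUBIC))
E
```

```text
[ 0.59279454 -0.27601146  0.24803643] [6.15002759e-01 7.88524256e-01 2.40726706e-04 1.02264520e-03] 104.09570908492505 [ 0.87460608  0.14558913 -4.06666961] 0.016747296794226308
yaw 14.730567 pitch -0.25785407
band [ 0.59049508 -0.27608275  0.19670549]
hub [ 0.64852243 -0.26082647  0.15843547] handle [ 0.46476917 -0.30913803  0.15929055]
rest 905 [ 0.46612192 -0.30582586  0.08196115]
tophub 176 ((0.6280965209007263, -0.2608977258205414), 0.04549309238791466)
```

View pics/c8.png

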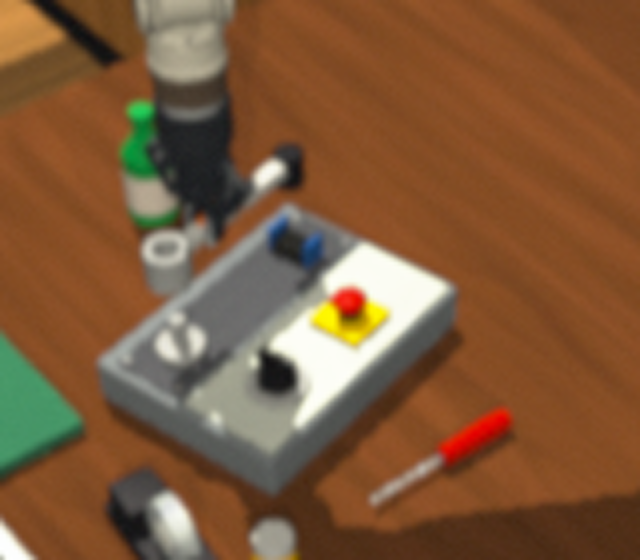

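View pics/c8t.png

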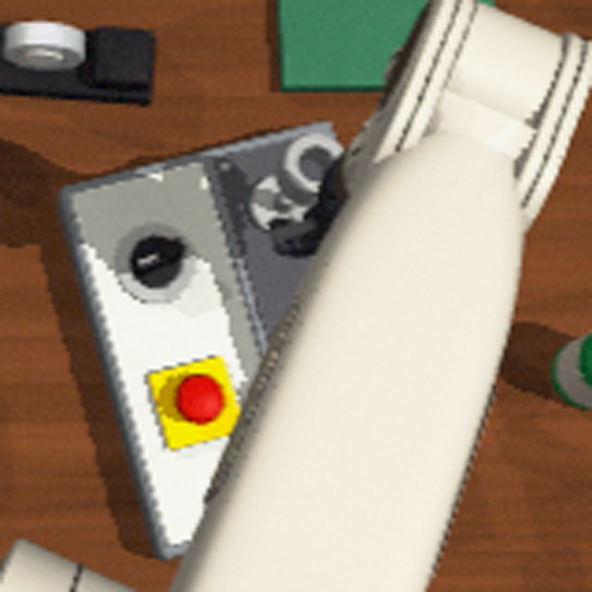

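View pics/w8.png

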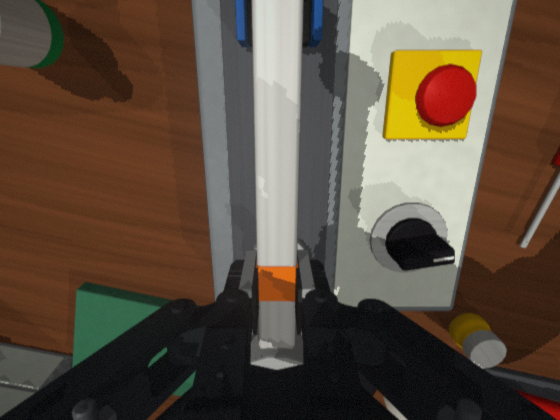

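The scene and top crops show the lever held level above the strip. In the top crop, the hub at (313,165) looks offset from the spindle at (283,203), so I check how much of that is parallax.

```bash
python3 - <<'E'
from h import *
z=np.load('pics/top.npz')
pts=np.array([[.6485,-.2608,.2035],[.6477,-.2607,.105],[.6477,-.2607,.065],[.5895,-.2755,.1965]])
uv=cv2.projectPoints(pts,z['rvec'],z['tvec'],z['mtx'],None)[0].reshape(-1,2)
print((uv-[290,140])*3.7)
p,W,d=cloud('top');v,u=np.mgrid[:420,:560]
s=(u>362)&(u<382)&(v>174)&(v<196)&(W[...,2]>.18)&(W[...,2]<.215)
P=W[s];print(s.sum(),P.min(0),P.max(0));print(cv2.minEnclosingCircle(P[:,:2].astype(np.float32)))
z=np.load('pics/scene.npz')
uv=cv2.projectPoints(pts,z['rvec'],z['tvec'],z['mtx'],None)[0].reshape(-1,2);print((uv-[180,100])*4)
E
```

```text
[[311.81857505 163.09264639]
 [287.85413903 194.66673151]
 [279.03145135 205.95328533]
 [332.92271    241.19310434]]
147 [ 0.62108627 -0.28201507  0.18024968] [ 0.67346516 -0.24020721  0.21079659]
((0.6473710536956787, -0.26260483264923096), 0.026389209553599358)
[[169.04104467 243.61852519]
 [179.27896173 315.21866184]
 [182.93717993 342.87170915]
 [210.13137919 216.66888905]]
```

The projections match the image positions, so the offset was parallax: the hub is within about 3 mm of the spindle's axis. I let it settle, then hand in.

drive_tool(
  steps=[0, 0, 0, 0, 0, 0, 1, 0, 0, 0, 0, 0, 0, 1, 0, 0, 0, 0, 0, 0, 1, 0, 0, 0, 0, 0, 0, 1],
)

```text
clock: 16.15
eef_pos: [0.5923, -0.2758, 0.247]
tool_rot: [0.615, 0.789, -0.0, 0.0]
ft_force: [-0.3, -0.2, -3.8]
grip_width: 0.0171
```

```bash
python3 - <<'E'
from h import *
o=bot.get_obs();print(o['eef_pos'],np.abs(o['joint_vel']).max(),o['ft_force'],o['grip_width'],o['clock'])
print(job_done())
E
```

```text
[ 0.59230454 -0.27575997  0.24699381] 0.001808387379700591 [-0.28881407 -0.18832548 -3.84935711] 0.01713101584657926 16.15
the job is handed in; nothing more can be done
None
```

I pressed the stop button down to its bottom (about 24 N) and let it spring back. I then turned the knob clockwise to its end stop, picked up the largest lever by its orange band and held it over the punch. The job was handed in at 16.15 s.

Last checks:
- **Knob:** about 1.39 rad by camera, measured just after turning it.
- **Button:** out, as seen in the last pictures.
- **Hub:** about 3 mm or less from the spindle's axis, with its underside about 53 mm above the tip.
- **Handle:** about 4 mm or less from the centre of the rest.
- **Lever:** level within about 0.5°, gripped about 2–3 mm from its balance point, and still (joint speeds below 0.002 rad/s). The only load on the tool was about 4 N, from the lever's weight.
- **Other things on the desk:** none looked moved in the pictures; I did not measure them.

No check failed. In the top view the hub at first looked off the spindle, but projecting the positions showed that was parallax.

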